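# Hold a feed roller down in the free V-cradle

## Task

Take the orange feed roller out of its wooden carrier and lay it in the one V-cradle of the green setting jig that is still empty, centred lengthwise, without dropping or slamming it. Then press it down with about 15 N, a firm push that both sloping faces share about evenly: the job finishes with the gripper still holding the roller pressed into the V, ready to be gauged. Leave the two rollers already in the jig, the shoe last and the tin where they are.

Things in the scene. Friction and masses are not known exactly. Their poses are not given: they have to be found in the camera images.
- roller: Loose feed roller: cylinder 32 mm in diameter, 160 mm long, 0.2 to 0.42 kg, steel ends, orange middle band 68 mm long, all one diameter. Origin at its centre, on its axis; x along the roller. Both ends alike. At the start it lies in the carrier, along the carrier's x, within 4 mm of its middle, its axis 46 mm above the table. Grip it across the orange band.
- carrier: Fixed wooden carrier, 176 (x) by 70 mm. Base 10 mm thick; two end blocks, 30 mm long at x = -62 and +62 mm, have seats 30 mm above the table that carry the roller between side lips 36 mm apart, lip tops 40 mm above the table. Between the blocks (x -47 to +47 mm) only the roller is above the base, so fingers can go down beside it. Origin on the table under its centre.
- jig: Fixed green bed, 150 (x) by 265 (y) by 12 mm, with three alike V-cradles along x at y = +85, 0, -85 mm. Two hold spare rollers; one, any of the three, is empty: a yellow tab on the bed's robot-side edge stands before it. The V faces belong to aluminium brackets (see left_faces); between them, x -44 to +44 mm, a cradle is open down to the bed. Origin on the table under the bed's centre.
- left_faces: The +y side faces (jig frame) of all three V-grooves, fixed to the jig; origin and axes as the jig's. Each cradle has two V-brackets, 22 mm long, at x = -55 and +55 mm; their faces slope at 45 degrees, meet 36 mm above the table and end 59 mm above it. A bracket is 58 mm wide in y at its top. Rigid.
- right_faces: The faces on the -y side (jig frame) of all three V-grooves, fixed to the jig; origin as the jig's.
- cradle_left (a point): Where the centre of a roller seated in the jig's +y cradle lies: midway between the brackets, 58.6 mm above the table. Axes as the jig's.
- cradle_mid (a point): The same for the middle cradle.
- cradle_right (a point): The same for the jig's -y cradle.
- spare_1: A spare roller lying in one of the cradles: same size as the loose one, black middle band. Origin at its centre, x along it.
- spare_2: The other spare roller, lying in another cradle: the same as spare_1.
- shoe_last: Bystander: white plastic shoe last, 245 mm long, 90 mm high, standing on the table beyond the carrier. Origin under its middle.
- tin: Bystander: closed metal tin, 72 mm in diameter, 85 mm high, standing on the table to the left of the jig. Origin under its centre.

How it is judged:
By the outcome, as a careful person would: the job done as asked, in the order asked, and still so for the second after the job is handed in, while the arm keeps its last pose, push and grip.
It also fails if it takes over 42 s, if anything falls off the work surface, if the arm or the gripper's body presses on something with over 40 N, if the wrist force passes 120 N, or if a joint passes its speed limit or range.

## Robot

A 6-joint arm with a two-finger parallel gripper is mounted at the origin on the work surface. World frame = base frame: x ahead of the robot, y to its left, z up, the work surface at z = 0. Lengths are in m, angles in rad, forces in N, time in s.
With the tool pointing down it reaches from about 0.35 to 1 m from the base axis. Payload 7.1 kg.
Tool frame: the origin (TCP) lies between the finger pads; the fingertips stand bot.nose_length ahead of it and the grasp point (between the pads) lies 8 mm behind it (bot.nose_length is the distance from the TCP to the fingertips, in m); z points along the fingers, y is the direction in which the jaws open and shut (so a half turn about z gives the same grasp; the last joint's range is limited). The gripper opens to 85 mm and grips with 20 to 120 N. Pads are 22 mm wide; open, the fingers measure 114 mm over their backs; the gripper's body (76 mm by 85 mm) begins 54 mm behind the grasp point. The pads swing forward as they close: fully open they stand 13 mm farther back than shut.
Start: joints at [1.115, 0.423, 1.63, -0, 1.089, -0.019], TCP at [0.264, 0.566, 0.242] pointing down, gripper open.
Joint ranges: [-3, 3], [-0.9, 2.11], [0.09, 2.58], [-1.31, 4.45], [0.11, 2.69], [-2.54, 2.54]. Speed limits (rad/s): [2.39, 2.39, 3.01, 3.14, 3.14, 3.14].

## Interface

Orientations are given as a rotation vector (axis times angle).
In Python, from cell import bot gives the robot as it stands. The module is installed in compiled form; this text tells all that it offers.
- The arm moves only by the tool arm_command, never from a script. Its argument "rows" is text: rows parted by semicolons, each of 5 numbers parted by spaces: the opening in per cent of the stroke, from 0 (shut) to 100 (fully open), then the shift along the tool's x, y, z in cm, then the turn about the tool's z in degrees. In form: gripper dx dy dz twist; .... A call has 1 to 8 rows; each row is the pose to reach, as a shift and turn from the pose measured when the call began, along the tool's axes at that moment; what a row does not reach only later rows make up. A row lasts 1/10 s, in which the tool goes at most 50 mm and 8.59 degrees, less where a joint would pass 70% of its speed; a pose out of reach is approached as far as the arm can. A call with a gripper value outside its range is refused whole. The fingers move at their own pace and stop on an object; "grip_force" is the grip in N (left out, the last holds). Time passes only in rows, so rows that repeat a pose let the fingers close. It gives the time, the measured TCP pose, the force and the opening at its end, in the units of the state.
- bot.read_state(): the state, without advancing time (a new reading comes with each control period).
- bot.get_image(name): name is "side" or "top"; returns a dict with "pixels" (384x512x3 uint8, red, green, blue), "fx", "fy", "cx", "cy" (pixels), "D" ([k1, k2, p1, p2, k3] as OpenCV has them; the pictures are not rectified), "R" (3x3) and "t" (3): a world point X has camera coordinates R X + t. Camera axes: x right, y down, z forward; pixel columns grow to the right and rows downward; lengths in m; the calibration is good to about 2 mm. A picture is of the moment at which its call begins. There is no depth.
- bot.job_done(): hands the job in, once; it reports no verdict.
The state is a dict: "time": time; "joints": joint angles; "dq": joint speeds; "joint_torque": joint torques, N m; "tcp_pos": TCP position; "ee_rot": TCP orientation; "wrist_force": force on the tool from outside, world axes, zero at the start; "moment": the same for the moment, N m; "width": finger opening in m.
Only numpy, scipy, OpenCV 4.12 (cv2) and the standard library are available. Lean on these libraries where they do the work, as an engineer would, in place of code of your own. Each camera call takes 0.05 s, during which the arm holds its last target.

## Working session

There is one attempt and no reset: what is moved stays moved. The work goes in short steps, Python scripts to look and compute and a tool call to move; the robot and the scene stay as the last step left them, time stands still between calls to the robot, and variables do not carry over. Pictures are saved under pics/ and viewed, and the job is handed in when it is done.

Besides the shell and the picture viewer there is one more tool, called after "Request:" as name(argument=value, ...) on one line, values as JSON. arm_command: Moves the arm, as the interface text tells. Its arguments: {"type":"object","properties":{"rows":{"type":"string"},"grip_force":{"type":"number"}},"required":["rows"]}

```bash
mkdir -p pics; python3 - <<'E'
from cell import bot
import cv2
s=bot.read_state(); print(s, bot.nose_length)
for n in("side","top"):
    d=bot.get_image(n); cv2.imwrite(f"pics/{n}0.png",d["pixels"][:,:,::-1])
    import numpy as np
    print(n,d["fx"],d["fy"],d["cx"],d["cy"],d["D"],np.array(d["R"]).tolist(),d["t"], -np.array(d["R"]).T@d["t"])
E
```

```text
{'time': 0.0, 'joints': array([ 1.11502467e+00,  4.23819737e-01,  1.63068694e+00, -1.71719521e-05,
        1.08860068e+00, -1.89847201e-02]), 'dq': array([ 0.00099916,  0.00076738, -0.00040785, -0.00010678,  0.00152941,
        0.00175456]), 'joint_torque': array([ 5.27619904e-04, -5.57378197e+01, -2.81746799e+01,  1.51263735e-04,
        7.11624758e-03, -8.39246241e-06]), 'tcp_pos': array([0.26413421, 0.56586253, 0.24156005]), 'ee_rot': array([-6.80575887e-01, -3.06663830e+00,  2.31793665e-03]), 'wrist_force': array([-0.52967868, -0.26481344,  0.24164204]), 'moment': array([0.00244548, 0.02887402, 0.01407454]), 'width': 0.08514827464959565} 0.011
side 417.15582552972467 417.15582552972467 259.0793953103677 199.02441014083388 [-0.0103231  0.         0.         0.         0.       ] [[0.948822874729775, -0.3153518560379008, -0.016981144925396673], [-0.23219427078248742, -0.6601544164327243, -0.7143402320184398], [0.21405834019097483, 0.6817252770418745, -0.6995925054178787]] [-0.56199208  0.24896414  1.15328202] [ 0.34416935 -0.79909197  0.97512929]
top 373.8326527008577 373.8326527008577 259.05995905517534 191.29249611803678 [-0.10520372  0.          0.          0.          0.        ] [[-0.002745628236438294, -0.9999297211868143, 0.01153317878328826], [-0.9935837105110189, 0.0014238225904576495, -0.11309015402052879], [0.1130657849782298, -0.011769682089628421, -0.9935177919145516]] [0.08852217 0.62587849 0.88884169] [0.52160814 0.09808619 0.95283978]
```

View pics/side0.png

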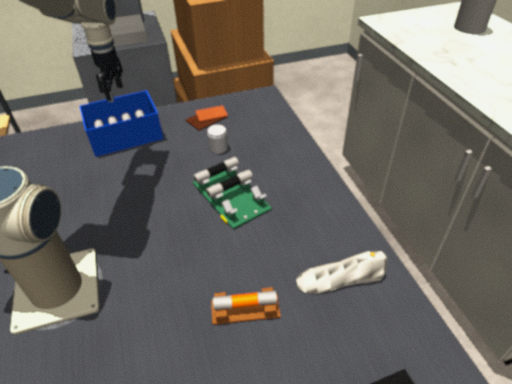

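View pics/top0.png

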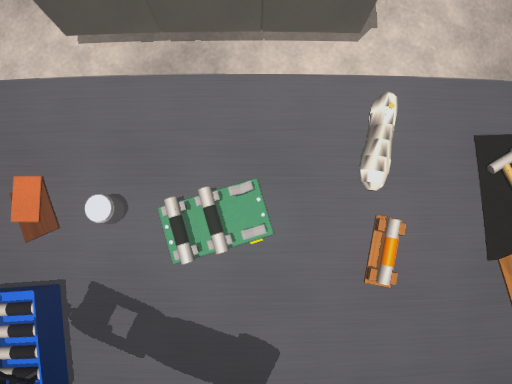

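The top view shows the roller and carrier at about (388,252). The jig is at about (215,222), and its empty cradle is the right-hand (-y) one, with the yellow tab at (256,240). I'll zoom in to measure.

```bash
python3 - <<'E'
import cv2,numpy as np
t=cv2.imread("pics/top0.png"); s=cv2.imread("pics/side0.png")
def crop(im,x0,y0,w,h,f): return cv2.resize(im[y0:y0+h,x0:x0+w],None,fx=f,fy=f,interpolation=cv2.INTER_CUBIC)
cv2.imwrite("pics/t_jig.png",crop(t,150,170,130,100,6))
cv2.imwrite("pics/t_car.png",crop(t,345,205,80,90,6))
cv2.imwrite("pics/s_jig.png",crop(s,185,150,95,80,8))
cv2.imwrite("pics/s_car.png",crop(s,200,280,90,50,8))
E
```

```text
(no output)
```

View pics/t_jig.png

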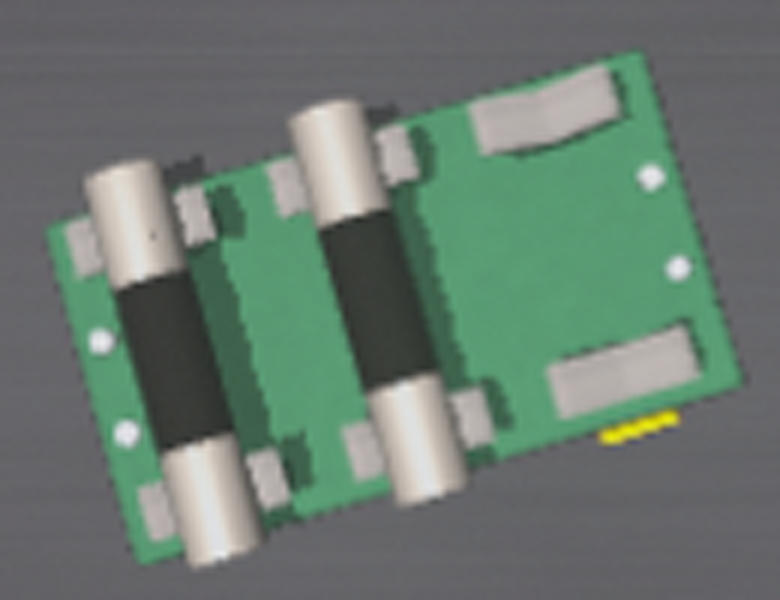

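View pics/t_car.png

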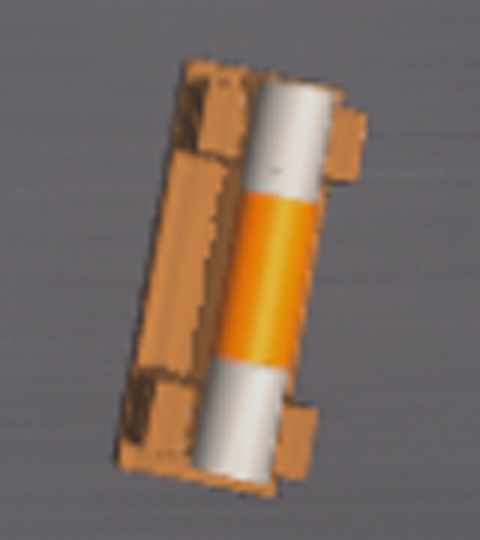

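View pics/s_jig.png

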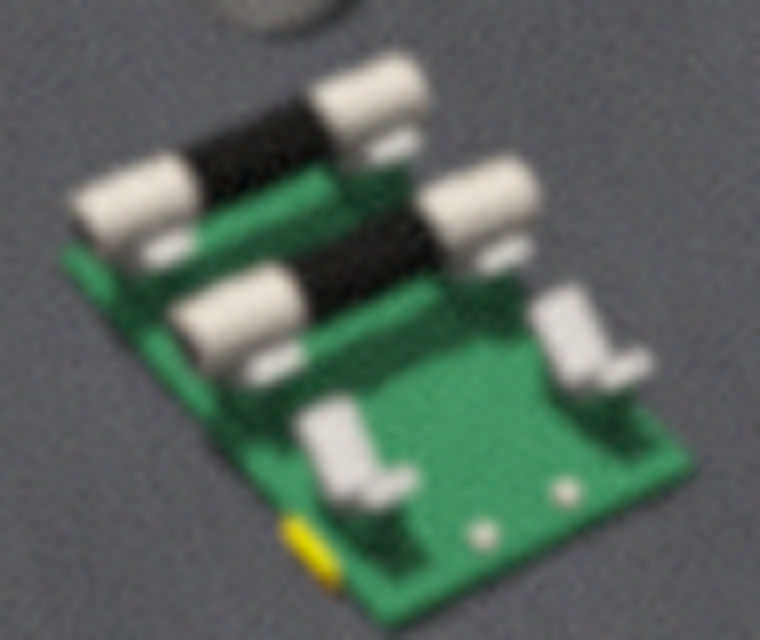

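View pics/s_car.png

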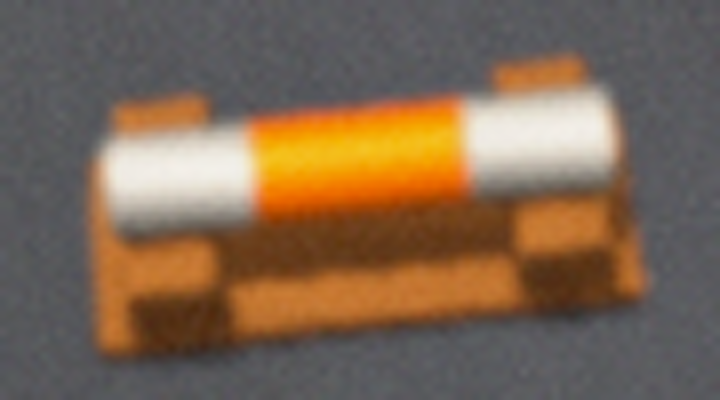

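```bash
cat > h.py <<'E'
import numpy as np,cv2
from scipy.optimize import least_squares
from cell import bot
def cam(d): return dict(K=np.array([[d["fx"],0,d["cx"]],[0,d["fy"],d["cy"]],[0,0,1.]]),D=np.array(d["D"]),R=np.array(d["R"]),t=np.array(d["t"]))
def proj(c,X):
    return cv2.projectPoints(np.asarray(X,float).reshape(-1,3),cv2.Rodrigues(c["R"])[0],c["t"],c["K"],c["D"])[0].reshape(-1,2)
def place(p,X):
    x,y,a=p[:3]; X=np.asarray(X,float); ca,sa=np.cos(a),np.sin(a)
    return np.c_[x+ca*X[:,0]-sa*X[:,1],y+sa*X[:,0]+ca*X[:,1],X[:,2]]
def bandhull(c,p,z,L=.068,r=.016,n=24):
    th=np.linspace(0,2*np.pi,n,endpoint=False)
    X=np.array([[sx*L/2,r*np.cos(t),z+r*np.sin(t)] for sx in(-1,1) for t in th])
    return proj(c,place(p,X))
def uncrop(P,x0,y0,f): return (np.array(P,float)+.5)/f-.5+[x0,y0]
E
cat > m.py <<'E'
from h import *
import pickle
C={n:cam(bot.get_image(n)) for n in("side","top")}
pickle.dump(C,open("cams.pkl","wb"))
h=.0605
bed=[(.075,.1325,.012),(.075,-.1325,.012),(-.075,-.1325,.012),(-.075,.1325,.012)]
br=[(.066,-.056,.059),(.044,-.056,.059),(.066,-.114,.059),(.044,-.114,.059),
    (-.044,-.056,.059),(-.066,-.056,.059),(-.044,-.114,.059),(-.066,-.114,.059)]
obs=[("top",[bed[i] for i in(1,2,3,0)]+br,uncrop([(640,52),(745,382),(140,565),(48,230),(470,103),(483,155),(605,65),(620,115),(548,370),(562,418),(685,325),(700,375)],150,170,6)),
 ("side",[bed[1],br[0],br[1],br[4],br[5]],uncrop([(692,462),(580,286),(530,302),(345,398),(298,415)],185,150,8))]
def res(p,o): n,X,u=o; return (proj(C[n],place(p,X))-u).ravel()
for sel in(obs[:1],obs[1:],obs):
    r=least_squares(lambda p:np.concatenate([res(p,o) for o in sel]),[.55,.1,.2],loss="soft_l1")
    print("jig",r.x[:2],np.degrees(r.x[2]))
    for o in sel: print(np.round(res(r.x,o).reshape(-1,2),2).tolist())
J=r.x
print("cradle_right",place(J,[(0,-.085,.0586)]))
# roller: silhouette corners
obr=[("top",uncrop([(247,193),(320,203),(215,358),(292,368)],345,205,6)),("side",uncrop([(247,125),(258,217),(462,97),(470,195)],200,280,8))]
def q(c,p,z):
    # silhouette corner points for each end: extreme perpendicular to image axis
    P=bandhull(c,p,z,n=72).reshape(2,72,2); d=P[1].mean(0)-P[0].mean(0); nrm=np.array([-d[1],d[0]])
    return [(P[i][np.argmin(P[i]@nrm)],P[i][np.argmax(P[i]@nrm)]) for i in(0,1)]
def rr(p,sel):
    out=[]
    for n,u in sel:
        Q=q(C[n],p,.046)
        if n=="top": m=[Q[1][0],Q[1][1],Q[0][0],Q[0][1]]
        else: m=[Q[0][0],Q[0][1],Q[1][0],Q[1][1]]
        out.append((np.array(m)-u).ravel())
    return np.concatenate(out)
for sel in(obr[:1],obr[1:],obr):
    r=least_squares(rr,[.45,-.23,-.15],args=(sel,),diff_step=1e-4)
    print("roller",r.x[:2],np.degrees(r.x[2]),np.round(rr(r.x,sel),2).tolist())
np.save("J.npy",J);np.save("Rl.npy",r.x)
E
python3 m.py
```

```text
jig [0.55469173 0.19800982] 16.869832892494436
[[0.4, -1.1], [0.39, 0.57], [-0.25, 1.02], [-0.95, -0.53], [-0.44, 0.15], [-0.01, 0.17], [0.09, -0.47], [0.25, -0.15], [-0.3, -0.48], [0.04, 0.4], [0.16, -0.12], [0.37, 0.4]]
jig [0.5580084  0.19381067] 16.217058704995495
[[1.36, 0.3], [-0.61, -0.35], [0.02, 0.34], [-0.09, -0.58], [-0.21, 0.16]]
jig [0.55521116 0.19757098] 16.780963971498235
[[0.64, -1.24], [0.54, 0.46], [-0.14, 0.74], [-0.75, -0.83], [-0.21, -0.05], [0.21, -0.02], [0.34, -0.63], [0.48, -0.3], [-0.13, -0.66], [0.2, 0.23], [0.33, -0.26], [0.54, 0.27]]
[[0.34, -0.58], [-1.76, -1.06], [-1.09, -0.35], [-1.04, -1.15], [-1.13, -0.38]]
cradle_right [[0.57975183 0.11619066 0.0586    ]]
roller [ 0.47665434 -0.23091724] -11.693072081807035 [-0.73, -0.34, 0.4, 0.37, -0.09, -0.51, 0.42, 0.47]
roller [ 0.47751199 -0.22949163] -11.330376006796897 [0.19, -0.68, 0.04, 0.63, -0.32, -0.22, 0.08, 0.25]
roller [ 0.47703806 -0.23032316] -11.542730502125211 [-1.01, -0.48, 0.12, 0.2, -0.29, -0.64, 0.21, 0.31, 0.11, -0.4, -0.07, 0.91, -0.37, 0.14, -0.01, 0.62]
```

```bash
cat > ov.py <<'E'
from h import *
import pickle,sys
C=pickle.load(open("cams.pkl","rb"))
def ov(img,n,x0,y0,w,h,f,polys,out):
    im=cv2.resize(img[y0:y0+h,x0:x0+w],None,fx=f,fy=f,interpolation=cv2.INTER_CUBIC)
    for X,col in polys:
        u=((proj(C[n],X)-[x0,y0]+.5)*f-.5)
        cv2.polylines(im,[np.round(u*16).astype(int).reshape(-1,1,2)],False,col,1,cv2.LINE_AA,4)
    cv2.imwrite(out,im)
def jigpolys(J):
    P=[]
    for z in(.012,0):
        b=[(.075,.1325,z),(.075,-.1325,z),(-.075,-.1325,z),(-.075,.1325,z),(.075,.1325,z)]
        P.append((place(J,b),(0,0,255)))
    for yc in(-.085,0,.085):
        for xc in(-.055,.055):
            a,b=xc-.011,xc+.011
            for s in(1,-1):
                P.append((place(J,[(a,yc+s*.029,.059),(b,yc+s*.029,.059),(b,yc+s*.023,.059),(b,yc,.036),(a,yc,.036),(a,yc+s*.023,.059),(b,yc+s*.023,.059)]),(255,0,0)))
    return P
def rollpolys(p,z,L=.16):
    t=np.linspace(0,2*np.pi,40)
    P=[]
    for l in(L/2,-L/2,.034,-.034):
        P.append((place(p,np.c_[0*t+l,.016*np.cos(t),z+.016*np.sin(t)]),(0,0,255)))
    return P
if __name__=="__main__":
    J=np.load("J.npy");R=np.load("Rl.npy")
    t=cv2.imread("pics/top0.png"); s=cv2.imread("pics/side0.png")
    ov(t,"top",150,170,130,100,6,jigpolys(J),"pics/o1.png")
    ov(s,"side",185,150,95,80,8,jigpolys(J),"pics/o2.png")
    a=cv2.imread("pics/o1.png");
    ov(t,"top",345,205,80,90,6,rollpolys(R,.046),"pics/o3.png")
    ov(s,"side",200,280,90,50,8,rollpolys(R,.046),"pics/o4.png")
E
python3 ov.py
```

```text
(no output)
```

View pics/o1.png

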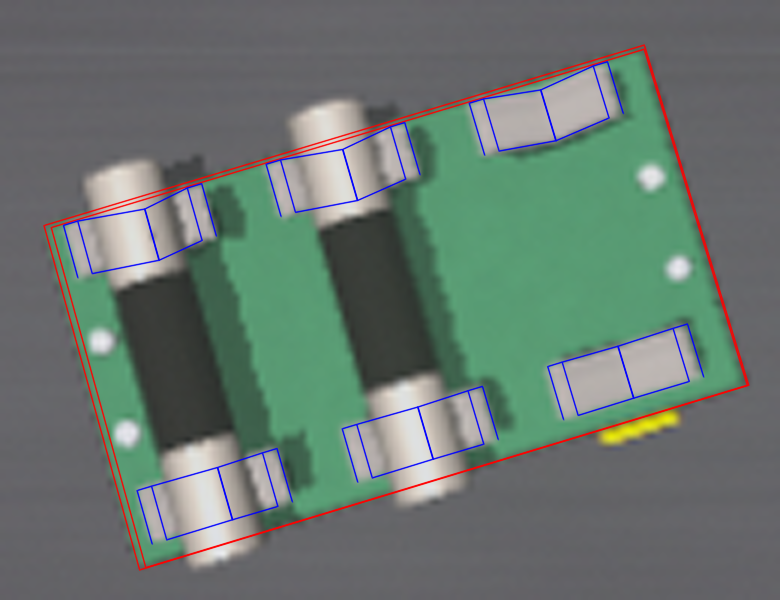

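View pics/o2.png

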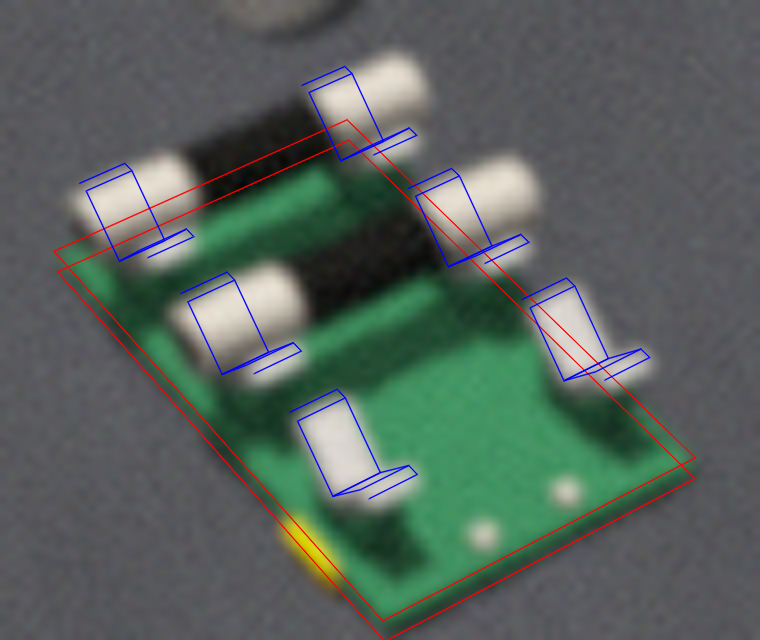

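View pics/o3.png

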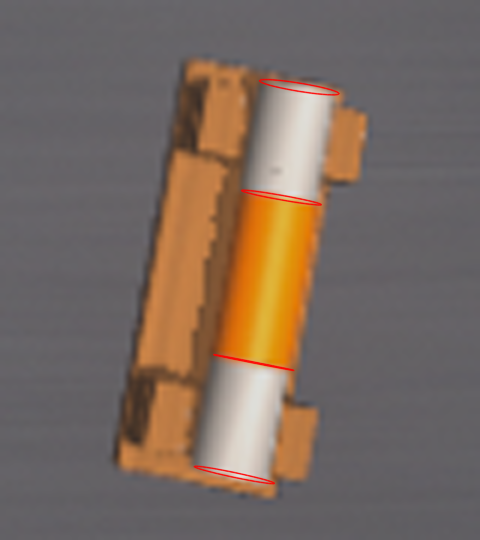

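View pics/o4.png

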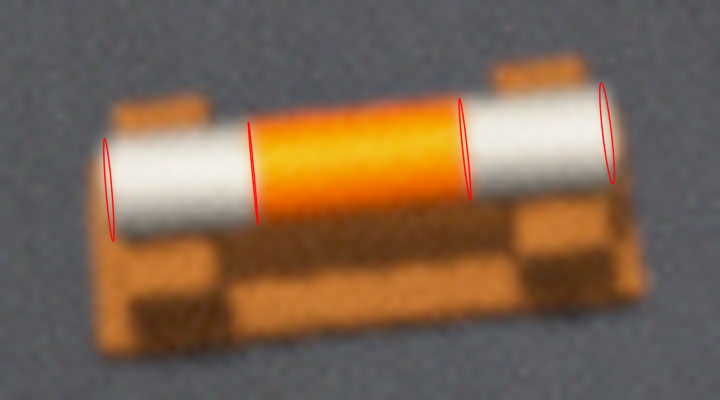

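```bash
cat > go.py <<'E'
from h import *
import sys
def go(x,y,z,yawdeg):
    s=bot.read_state(); R=cv2.Rodrigues(np.array(s["ee_rot"]))[0]
    d=R.T@(np.array([x,y,z])-s["tcp_pos"])*100
    a=np.radians(yawdeg); v=R.T@np.array([np.cos(a),np.sin(a),0]); tw=np.degrees(np.arctan2(v[1],v[0])); tw=(tw+90)%180-90
    print("t",round(s["time"],2),"tcp",np.round(s["tcp_pos"],4),"x-axis",np.round(R[:,0],4),"z-axis",np.round(R[:,2],4),"F",np.round(s["wrist_force"],2),"M",np.round(s["moment"],3),"w",round(s["width"],4),"j6",np.round(s["joints"],2))
    print("dx dy dz cm",np.round(d,2),"twist",round(tw,2))
if __name__=="__main__": go(*map(float,sys.argv[1:5]))
E
python3 go.py .477 -.230 .16 -11.6
```

```text
t 0.2 tcp [0.2642 0.5661 0.2418] x-axis [-0.9061  0.423   0.    ] z-axis [-4.e-04 -8.e-04 -1.e+00] F [-0.73 -0.1   0.59] M [-0.011 -0.007  0.044] w 0.0854 j6 [ 1.12  0.42  1.63  0.    1.09 -0.02]
dx dy dz cm [-52.96 -63.12   8.24] twist -13.43
```

Request:
arm_command(rows="100 -53 -63 3 -13.4;100 -53 -63 3 -13.4;100 -53 -63 3 -13.4;100 -53 -63 3 -13.4;100 -53 -63 3 -13.4;100 -53 -63 3 -13.4;100 -53 -63 3 -13.4;100 -53 -63 3 -13.4")

```text
time: 1.0
tcp_pos: [0.3681, 0.1784, 0.2279]
ee_rot: [0.317, 3.125, -0.001]
wrist_force: [1.2, 0.3, -0.5]
width: 0.0856
```

```bash
python3 go.py .477 -.230 .16 -11.6
```

```text
t 1.0 tcp [0.3681 0.1784 0.2279] x-axis [-9.796e-01  2.009e-01 -3.000e-04] z-axis [ 2.e-04 -7.e-04 -1.e+00] F [ 1.22  0.29 -0.47] M [ 0.013 -0.019 -0.012] w 0.0856 j6 [ 0.42  0.12  2.09 -0.    0.93 -0.95]
dx dy dz cm [-18.87 -37.82   6.82] twist 0.01
```

Request:
arm_command(rows="100 -18.9 -37.8 5 0;100 -18.9 -37.8 5 0;100 -18.9 -37.8 5 0;100 -18.9 -37.8 5 0;100 -18.9 -37.8 5 0;100 -18.9 -37.8 5 0;100 -18.9 -37.8 5 0;100 -18.9 -37.8 5 0")

```text
time: 1.8
tcp_pos: [0.4704, -0.2059, 0.1811]
ee_rot: [0.318, 3.125, -0.001]
wrist_force: [1.2, 0.4, 0.8]
width: 0.0853
```

```bash
python3 go.py .477 -.230 .12 -11.6
```

```text
t 1.8 tcp [ 0.4704 -0.2059  0.1811] x-axis [-9.795e-01  2.015e-01 -5.000e-04] z-axis [ 4.e-04 -6.e-04 -1.e+00] F [1.19 0.42 0.79] M [ 0.032 -0.067  0.022] w 0.0853 j6 [-0.44  0.35  1.92 -0.    0.87 -1.8 ]
dx dy dz cm [-1.13 -2.22  6.12] twist -0.02
```

Request:
arm_command(rows="100 -1.1 -2.2 6.1 0;100 -1.1 -2.2 6.1 0;100 -1.1 -2.2 6.1 0;100 -1.1 -2.2 6.1 0")

```text
time: 2.2
tcp_pos: [0.4766, -0.2295, 0.1202]
ee_rot: [-0.318, -3.125, 0.0]
wrist_force: [0.7, -0.6, -0.3]
width: 0.0852
```

```bash
python3 go.py .477 -.230 .037 -11.6; python3 - <<'E'
from h import *
for n,b in(("top",(330,190,110,120,5)),("side",(180,230,130,110,5))):
    d=bot.get_image(n)["pixels"][:,:,::-1]; x,y,w,h,f=b
    cv2.imwrite(f"pics/{n}1.png",cv2.resize(d[y:y+h,x:x+w],None,fx=f,fy=f,interpolation=cv2.INTER_CUBIC))
E
```

```text
t 2.2 tcp [ 0.4766 -0.2295  0.1202] x-axis [-9.794e-01  2.017e-01  4.000e-04] z-axis [-4.e-04 -2.e-04 -1.e+00] F [ 0.7  -0.55 -0.27] M [0.023 0.009 0.014] w 0.0852 j6 [-0.47  0.46  1.92 -0.    0.76 -1.84]
dx dy dz cm [-0.05 -0.04  8.32] twist -0.04
```

View pics/side1.png

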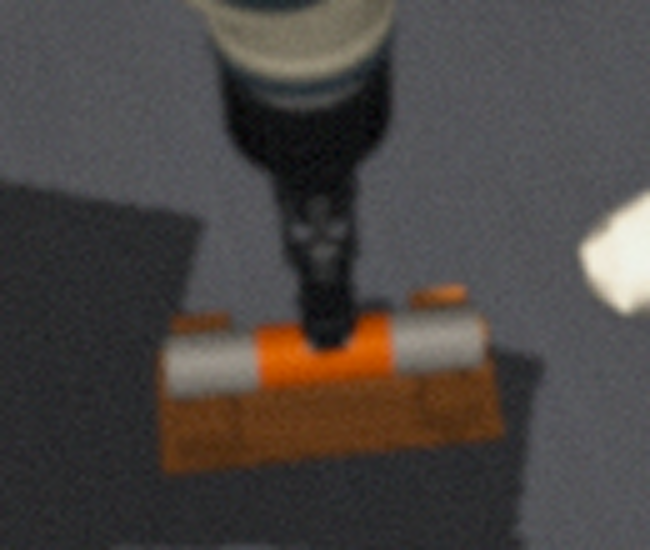

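View pics/top1.png

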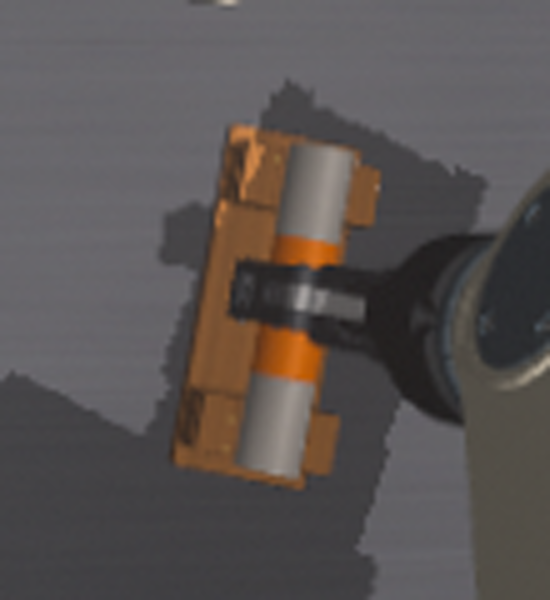

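The gripper straddles the orange band in both views, so I'll descend.

Request:
arm_command(rows="100 0 0 3 0;100 0 0 5.5 0;100 0 0 7.3 0;100 0 0 8.3 0;100 0 0 8.3 0;100 0 0 8.3 0")

```text
time: 2.9
tcp_pos: [0.4783, -0.2295, 0.0394]
ee_rot: [0.316, 3.122, -0.003]
wrist_force: [0.2, 0.4, -0.4]
width: 0.0855
```

```bash
python3 go.py .477 -.230 .037 -11.6
```

```text
t 2.9 tcp [ 0.4783 -0.2295  0.0394] x-axis [-0.9797  0.2002 -0.0035] z-axis [ 0.0032 -0.002  -1.    ] F [ 0.2   0.37 -0.42] M [0.021 0.035 0.038] w 0.0855 j6 [-0.47  0.61  1.94 -0.    0.59 -1.84]
dx dy dz cm [ 0.11 -0.07  0.24] twist 0.05
```

Request:
arm_command(rows="50 0.1 -0.05 0.2 0;35 0.1 -0.05 0.2 0;25 0.1 -0.05 0.2 0;25 0.1 -0.05 0.2 0;25 0.1 -0.05 0.2 0;25 0.1 -0.05 0.2 0", grip_force=40)

```text
time: 3.5
tcp_pos: [0.4773, -0.23, 0.0379]
ee_rot: [0.316, 3.122, -0.003]
wrist_force: [-1.0, -0.6, 4.9]
width: 0.0309
```

```bash
python3 go.py .477 -.230 .038 -11.6
```

```text
t 3.5 tcp [ 0.4773 -0.23    0.0379] x-axis [-0.9797  0.2004 -0.004 ] z-axis [ 0.0036 -0.0023 -1.    ] F [-1.05 -0.57  4.89] M [-0.01   0.2   -0.052] w 0.0309 j6 [-0.47  0.61  1.94 -0.    0.59 -1.84]
dx dy dz cm [ 0.03 -0.01 -0.01] twist 0.04
```

Request:
arm_command(rows="10 0 0 0 0;10 0 0 0 0;10 0 0 0 0;10 0 0 0 0", grip_force=80)

```text
time: 3.9
tcp_pos: [0.4773, -0.23, 0.0381]
ee_rot: [0.316, 3.122, -0.003]
wrist_force: [-2.0, 0.5, 5.9]
width: 0.03
```

```bash
python3 go.py .477 -.230 .038 -11.6
```

```text
t 3.9 tcp [ 0.4773 -0.23    0.0381] x-axis [-0.9797  0.2004 -0.004 ] z-axis [ 0.0036 -0.0023 -1.    ] F [-2.03  0.54  5.92] M [ 0.108  0.171 -0.003] w 0.03 j6 [-0.47  0.61  1.94 -0.    0.59 -1.84]
dx dy dz cm [ 0.03 -0.01  0.01] twist 0.04
```

Lift straight up.

Request:
arm_command(rows="10 0 0 -1 0;10 0 0 -3 0;10 0 0 -6 0;10 0 0 -9 0;10 0 0 -12 0;10 0 0 -12 0;10 0 0 -12 0")

```text
time: 4.6
tcp_pos: [0.4768, -0.2297, 0.1583]
ee_rot: [0.316, 3.121, -0.003]
wrist_force: [-0.4, 0.8, -4.7]
width: 0.0298
```

```bash
python3 go.py .580 .115 .16 16.8;  python3 - <<'E'
from h import *
for n,b in(("top",(300,160,150,140,5)),("side",(160,160,150,140,5))):
    d=bot.get_image(n)["pixels"][:,:,::-1]; x,y,w,h,f=b
    cv2.imwrite(f"pics/{n}2.png",cv2.resize(d[y:y+h,x:x+w],None,fx=f,fy=f,interpolation=cv2.INTER_CUBIC)[:600,:800])
E
```

```text
t 4.6 tcp [ 0.4768 -0.2297  0.1583] x-axis [-0.9797  0.2004 -0.0048] z-axis [ 0.0044 -0.0027 -1.    ] F [-0.39  0.82 -4.68] M [-0.043  0.047  0.042] w 0.0298 j6 [-0.47  0.4   1.9  -0.    0.83 -1.84]
dx dy dz cm [-3.21 35.83 -0.22] twist -28.36
```

View pics/side2.png

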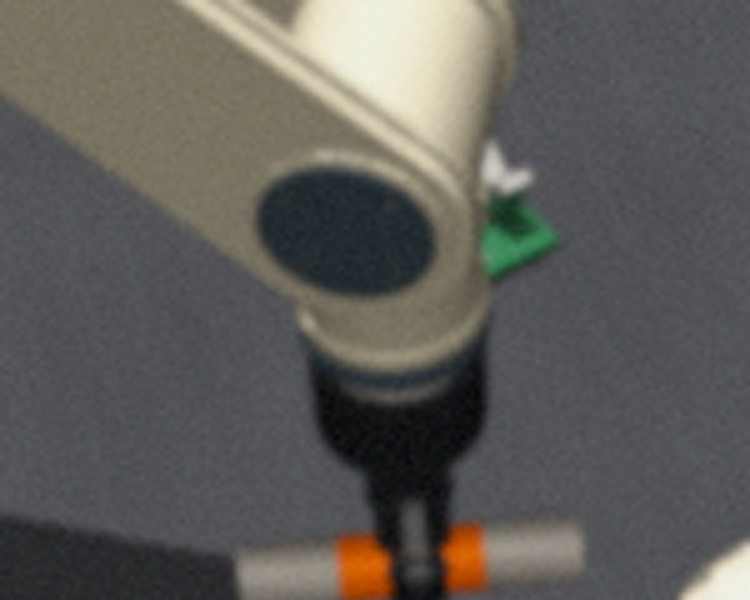

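Request:
arm_command(rows="10 -3.2 35.8 -0.2 -28.4;10 -3.2 35.8 -0.2 -28.4;10 -3.2 35.8 -0.2 -28.4;10 -3.2 35.8 -0.2 -28.4;10 -3.2 35.8 -0.2 -28.4;10 -3.2 35.8 -0.2 -28.4;10 -3.2 35.8 -0.2 -28.4;10 -3.2 35.8 -0.2 -28.4")

```text
time: 5.5
tcp_pos: [0.5794, 0.1197, 0.1568]
ee_rot: [-0.466, 3.106, -0.0]
wrist_force: [1.0, -0.4, -3.1]
width: 0.03
```

```bash
python3 go.py .580 .115 .12 16.8
```

```text
t 5.5 tcp [0.5794 0.1197 0.1568] x-axis [-9.559e-01 -2.935e-01 -3.000e-04] z-axis [ 4.e-04 -3.e-04 -1.e+00] F [ 1.04 -0.4  -3.11] M [ 0.061 -0.025 -0.018] w 0.03 j6 [ 0.18  0.48  1.76 -0.    0.89 -1.68]
dx dy dz cm [ 0.08 -0.47  3.68] twist 0.27
```

Request:
arm_command(rows="10 0 -0.5 3 0.2;10 0.1 -0.5 5.5 0.2;10 0.1 -0.5 6.8 0.2;10 0.1 -0.5 6.8 0.2;10 0.1 -0.5 6.8 0.2")

```text
time: 6.0
tcp_pos: [0.58, 0.1143, 0.0886]
ee_rot: [0.46, -3.107, 0.0]
wrist_force: [-0.2, -0.4, -3.3]
width: 0.0301
```

```bash
python3 go.py .580 .115 .0506 16.8;  cat > look.py <<'E'
from h import *
from ov import ov,jigpolys,rollpolys
import sys
k=sys.argv[1]; J=np.load("J.npy")
s=bot.read_state(); R=cv2.Rodrigues(np.array(s["ee_rot"]))[0]
a=np.arctan2(-R[1,0],-R[0,0]); p=[s["tcp_pos"][0],s["tcp_pos"][1],a]; z=s["tcp_pos"][2]+.008
for n,b in(("top",(190,165,90,90,6)),("side",(190,140,100,90,6))):
    d=bot.get_image(n)["pixels"][:,:,::-1]
    cv2.imwrite(f"pics/{n}{k}full.png",d)
    x,y,w,h,f=b
    cv2.imwrite(f"pics/{n}{k}.png",cv2.resize(d[y:y+h,x:x+w],None,fx=f,fy=f,interpolation=cv2.INTER_CUBIC))
    ov(d,n,*b,rollpolys(p,z)+jigpolys(J),f"pics/{n}{k}o.png")
E
python3 look.py 3
```

```text
t 6.0 tcp [0.58   0.1143 0.0886] x-axis [-9.571e-01 -2.897e-01  4.000e-04] z-axis [-3.e-04 -4.e-04 -1.e+00] F [-0.18 -0.42 -3.29] M [ 0.003 -0.021  0.043] w 0.0301 j6 [ 0.17  0.58  1.79 -0.    0.77 -1.69]
dx dy dz cm [-0.02  0.07  3.8 ] twist 0.04
```

View pics/side3o.png

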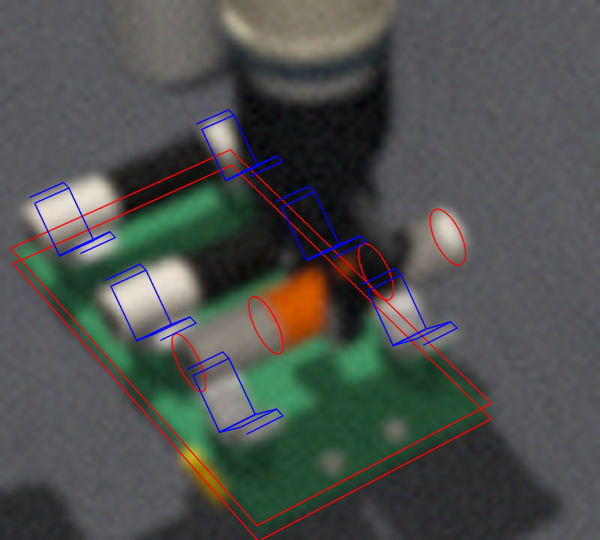

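View pics/top3o.png

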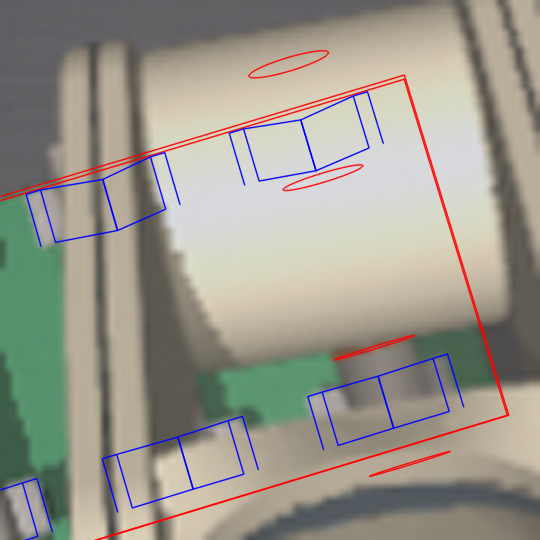

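View pics/side3.png

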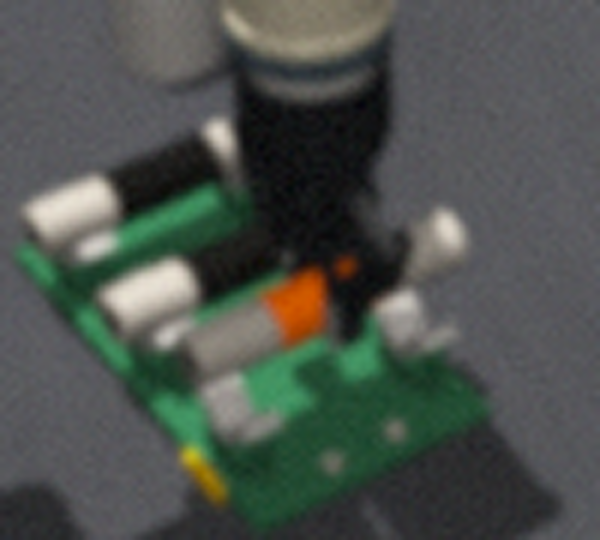

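View pics/top3.png

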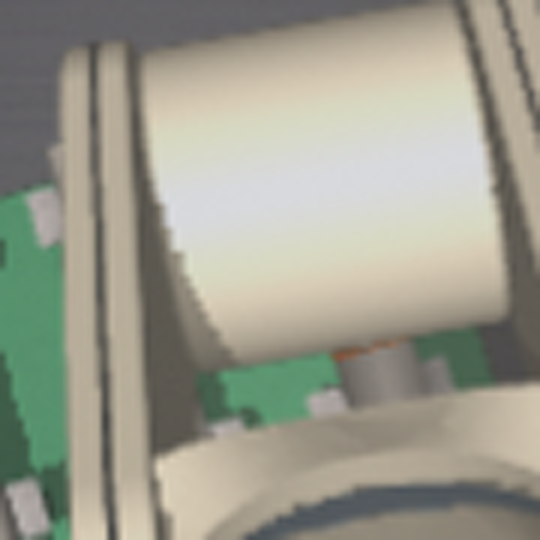

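Request:
arm_command(rows="10 0 0 1.2 0;10 0 0 2.2 0;10 0 0 2.8 0;10 0 0 3.1 0;10 0 0 3.3 0;10 0 0 3.3 0")

```text
time: 6.7
tcp_pos: [0.5808, 0.1146, 0.0565]
ee_rot: [-0.46, 3.106, -0.0]
wrist_force: [-0.1, -0.0, -3.3]
width: 0.0296
```

```bash
cat > f.py <<'E'
from h import *
import sys
n=int(sys.argv[1]) if len(sys.argv)>1 else 6
F=[];M=[];P=[]
for i in range(n):
    bot.get_image("side"); s=bot.read_state(); F.append(s["wrist_force"]);M.append(s["moment"]);P.append(s["tcp_pos"])
a=np.radians(16.8); B=np.array([[np.cos(a),np.sin(a),0],[-np.sin(a),np.cos(a),0],[0,0,1]])
F=np.array(F)@B.T;M=np.array(M)@B.T
print("t",round(s["time"],2),"Fjig mean",F.mean(0).round(2),"sd",F.std(0).round(2),"Mjig",M.mean(0).round(3),"w",round(s["width"],4))
from go import go; go(.580,.115,.0506,16.8)
print("last P",np.mean(P,0).round(5))
E
python3 f.py 6
```

```text
t 7.0 Fjig mean [ 0.08  0.16 -3.46] sd [0.49 0.46 0.35] Mjig [-0.013 -0.    -0.021] w 0.0299
t 7.0 tcp [0.5811 0.1146 0.0571] x-axis [-0.9571 -0.2898 -0.0026] z-axis [ 2.7e-03  2.0e-04 -1.0e+00] F [ 0.29  0.75 -3.03] M [-0.029  0.034  0.01 ] w 0.0299 j6 [ 0.17  0.64  1.8  -0.    0.71 -1.69]
dx dy dz cm [0.09 0.07 0.65] twist 0.05
last P [0.5811  0.1146  0.05705]
```

```bash
python3 look.py 4; python3 - <<'E'
import cv2
for n,b in(("top",(235,215,45,40,16)),("side",(205,165,80,60,10))):
    d=cv2.imread(f"pics/{n}4full.png");x,y,w,h,f=b
    cv2.imwrite(f"pics/{n}4z.png",cv2.resize(d[y:y+h,x:x+w],None,fx=f,fy=f,interpolation=cv2.INTER_CUBIC))
E
```

```text
(no output)
```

View pics/side4z.png

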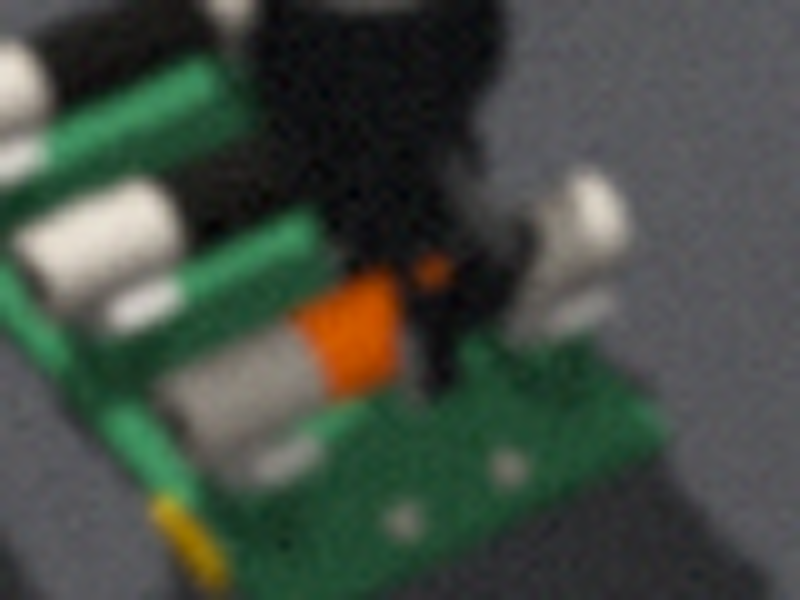

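View pics/top4z.png

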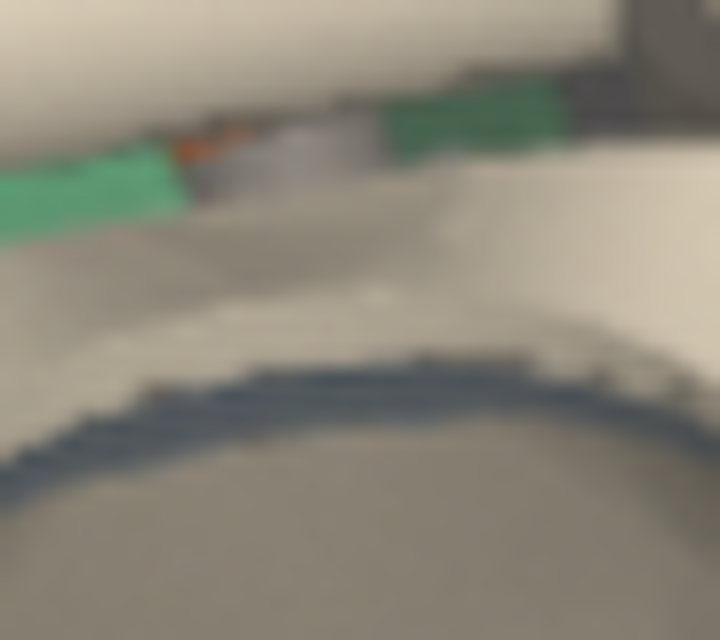

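View pics/side4o.png

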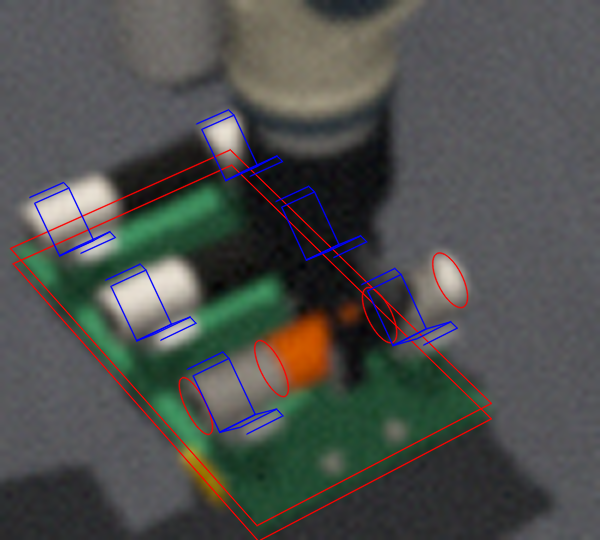

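Request:
arm_command(rows="10 0.08 0 0.1 0;10 0.08 0 0.2 0;10 0.08 0 0.3 0;10 0.08 0 0.3 0")

```text
time: 7.5
tcp_pos: [0.5801, 0.1143, 0.0538]
ee_rot: [-0.46, 3.106, -0.0]
wrist_force: [0.4, -0.4, -4.5]
width: 0.0295
```

```bash
python3 f.py 4
```

```text
t 7.7 Fjig mean [ 0.25  0.09 -3.77] sd [0.31 0.61 0.5 ] Mjig [-0.016  0.001 -0.002] w 0.0299
t 7.7 tcp [0.5803 0.1143 0.054 ] x-axis [-0.9571 -0.2898 -0.0025] z-axis [ 2.6e-03  2.0e-04 -1.0e+00] F [ 0.04 -0.31 -4.04] M [ 0.023 -0.032 -0.002] w 0.0299 j6 [ 0.17  0.64  1.8  -0.    0.7  -1.69]
dx dy dz cm [0.01 0.07 0.34] twist 0.05
last P [0.58026 0.11434 0.05397]
```

Request:
arm_command(rows="10 0 0 0.05 0;10 0 0 0.1 0;10 0 0 0.1 0")

```text
time: 8.0
tcp_pos: [0.5804, 0.1145, 0.0532]
ee_rot: [-0.46, 3.105, -0.0]
wrist_force: [-1.1, 0.8, -2.3]
width: 0.03
```

```bash
python3 f.py 4
```

```text
t 8.2 Fjig mean [-0.02  0.86 -1.11] sd [0.35 0.39 0.38] Mjig [ 0.144  0.02  -0.018] w 0.03
t 8.2 tcp [0.5804 0.1144 0.0532] x-axis [-0.9571 -0.2898 -0.0027] z-axis [ 2.8e-03  3.0e-04 -1.0e+00] F [ 0.12  0.6  -0.79] M [ 0.134  0.128 -0.05 ] w 0.03 j6 [ 0.17  0.64  1.8  -0.    0.7  -1.69]
dx dy dz cm [0.02 0.07 0.26] twist 0.05
last P [0.58038 0.11443 0.05317]
```

The roller touched the right (-y) face about 2.6 mm high, so it sits about 2.5 mm too far to -y. I'll shift +y and then lower.

Request:
arm_command(rows="10 0 0.08 0 0;10 0 0.16 0 0;10 0 0.24 0 0;10 0 0.24 0.05 0;10 0 0.24 0.1 0;10 0 0.24 0.1 0")

```text
time: 8.8
tcp_pos: [0.5796, 0.1167, 0.052]
ee_rot: [-0.46, 3.105, -0.0]
wrist_force: [-0.0, -0.3, -4.3]
width: 0.0297
```

```bash
python3 f.py 4
```

```text
t 9.0 Fjig mean [-0.37  0.29 -4.14] sd [0.35 0.44 0.26] Mjig [ 0.001  0.004 -0.009] w 0.03
t 9.0 tcp [0.5797 0.1167 0.0522] x-axis [-0.9571 -0.2898 -0.0028] z-axis [ 2.8e-03  3.0e-04 -1.0e+00] F [-0.03  0.76 -4.33] M [ 0.016 -0.006  0.01 ] w 0.03 j6 [ 0.18  0.64  1.8  -0.    0.7  -1.69]
dx dy dz cm [ 0.02 -0.17  0.16] twist 0.04
last P [0.57969 0.11671 0.05213]
```

Request:
arm_command(rows="10 0 0 0.05 0;10 0 0 0.1 0;10 0 0 0.1 0;10 0 0 0.1 0")

```text
time: 9.4
tcp_pos: [0.5797, 0.1167, 0.0511]
ee_rot: [-0.46, 3.105, -0.0]
wrist_force: [0.3, 0.5, -4.0]
width: 0.0299
```

```bash
python3 f.py 4
```

```text
t 9.6 Fjig mean [-0.44  0.32 -3.47] sd [0.58 0.44 0.25] Mjig [0.004 0.04  0.005] w 0.0301
t 9.6 tcp [0.5798 0.1167 0.0512] x-axis [-0.9571 -0.2897 -0.0028] z-axis [ 2.9e-03  3.0e-04 -1.0e+00] F [-1.3  -0.55 -3.19] M [0.026 0.038 0.01 ] w 0.0301 j6 [ 0.18  0.64  1.8  -0.    0.69 -1.69]
dx dy dz cm [ 0.03 -0.17  0.06] twist 0.04
last P [0.57972 0.1167  0.05117]
```

Request:
arm_command(rows="10 0 0 0.04 0;10 0 0 0.08 0;10 0 0 0.08 0;10 0 0 0.08 0")

```text
time: 10.0
tcp_pos: [0.5798, 0.1167, 0.0508]
ee_rot: [-0.46, 3.105, -0.0]
wrist_force: [-2.4, 0.6, 4.0]
width: 0.0299
```

```bash
python3 f.py 4
```

```text
t 10.2 Fjig mean [-2.66  0.6   5.39] sd [0.22 0.48 0.66] Mjig [0.024 0.402 0.128] w 0.0301
t 10.2 tcp [0.5798 0.1168 0.0508] x-axis [-0.9571 -0.2899 -0.003 ] z-axis [ 3.1e-03  3.0e-04 -1.0e+00] F [-2.52 -0.03  6.07] M [-0.094  0.394  0.123] w 0.0301 j6 [ 0.18  0.65  1.8  -0.    0.69 -1.69]
dx dy dz cm [ 0.03 -0.17  0.02] twist 0.05
last P [0.57982 0.11675 0.05078]
```

Request:
arm_command(rows="10 0.01 0 0.03 0;10 0.01 0 0.05 0;10 0.01 0 0.05 0;10 0.01 0 0.05 0")

```text
time: 10.6
tcp_pos: [0.5799, 0.1168, 0.0507]
ee_rot: [-0.46, 3.104, -0.0]
wrist_force: [-2.9, -0.9, 7.9]
width: 0.0294
```

```bash
python3 f.py 6
```

```text
t 10.9 Fjig mean [-2.95  0.84  7.19] sd [0.44 0.31 0.44] Mjig [0.108 0.463 0.138] w 0.0294
t 10.9 tcp [0.5798 0.1168 0.0507] x-axis [-0.957  -0.29   -0.0033] z-axis [ 3.4e-03  3.0e-04 -1.0e+00] F [-3.45 -0.16  6.69] M [-0.009  0.47   0.153] w 0.0294 j6 [ 0.18  0.65  1.8  -0.    0.69 -1.69]
dx dy dz cm [ 0.03 -0.17  0.01] twist 0.06
last P [0.57984 0.11676 0.05074]
```

Request:
arm_command(rows="10 0.03 0.01 0.05 -0.2;10 0.03 0.01 0.1 -0.2;10 0.03 0.01 0.1 -0.2;10 0.03 0.01 0.1 -0.2")

```text
time: 11.3
tcp_pos: [0.5799, 0.1168, 0.0507]
ee_rot: [-0.464, 3.103, -0.0]
wrist_force: [-4.2, -1.1, 10.8]
width: 0.0297
```

```bash
python3 f.py 6
```

```text
t 11.6 Fjig mean [-4.49  0.44 11.46] sd [0.32 0.47 0.66] Mjig [ 0.031  0.652 -0.039] w 0.0301
t 11.6 tcp [0.5799 0.1168 0.0507] x-axis [-0.9561 -0.2929 -0.0041] z-axis [ 4.1e-03  5.0e-04 -1.0e+00] F [-4.48 -0.99 12.31] M [-0.216  0.669 -0.093] w 0.0301 j6 [ 0.18  0.65  1.8  -0.    0.69 -1.69]
dx dy dz cm [ 0.04 -0.18  0.01] twist 0.23
last P [0.57986 0.11679 0.05067]
```

Request:
arm_command(rows="10 0.05 0 0.05 -0.05;10 0.1 0 0.1 -0.05;10 0.1 0 0.1 -0.05;10 0.1 0 0.1 -0.05")

```text
time: 12.0
tcp_pos: [0.5799, 0.1168, 0.0507]
ee_rot: [-0.465, 3.101, 0.0]
wrist_force: [-2.1, 0.2, 11.4]
width: 0.0298
```

```bash
python3 f.py 6
```

```text
t 12.3 Fjig mean [-2.34  1.1  10.6 ] sd [0.43 0.43 0.42] Mjig [ 0.162  0.365 -0.092] w 0.0298
t 12.3 tcp [0.5799 0.1168 0.0507] x-axis [-0.956  -0.2933 -0.0062] z-axis [ 0.0061  0.0011 -1.    ] F [-2.56  1.07 10.22] M [ 0.058  0.341 -0.1  ] w 0.0298 j6 [ 0.18  0.64  1.8   0.    0.69 -1.69]
dx dy dz cm [ 0.04 -0.17  0.01] twist 0.25
last P [0.57987 0.11677 0.05069]
```

Request:
arm_command(rows="10 0.02 0.01 0.06 0.05;10 0.02 0.02 0.15 0.05;10 0.02 0.02 0.15 0.05;10 0.02 0.02 0.15 0.05")

```text
time: 12.7
tcp_pos: [0.5799, 0.1168, 0.0506]
ee_rot: [-0.463, 3.1, 0.0]
wrist_force: [-5.6, -1.2, 17.5]
width: 0.0303
```

```bash
python3 f.py 6; python3 look.py 5; python3 - <<'E'
import cv2
d=cv2.imread("pics/side5full.png");x,y,w,h,f=(205,165,80,60,10)
cv2.imwrite("pics/side5z.png",cv2.resize(d[y:y+h,x:x+w],None,fx=f,fy=f,interpolation=cv2.INTER_CUBIC))
E
```

```text
t 13.0 Fjig mean [-6.33 -0.22 17.58] sd [0.22 0.67 0.22] Mjig [0.003 1.006 0.007] w 0.0301
t 13.0 tcp [0.5799 0.1168 0.0506] x-axis [-0.9563 -0.2922 -0.0069] z-axis [ 0.0068  0.0012 -1.    ] F [-5.4  -2.66 17.89] M [-0.268  0.918 -0.014] w 0.0301 j6 [ 0.18  0.64  1.8  -0.    0.69 -1.69]
dx dy dz cm [ 0.04 -0.18  0.  ] twist 0.19
last P [0.57991 0.1168  0.05062]
```

View pics/side5z.png

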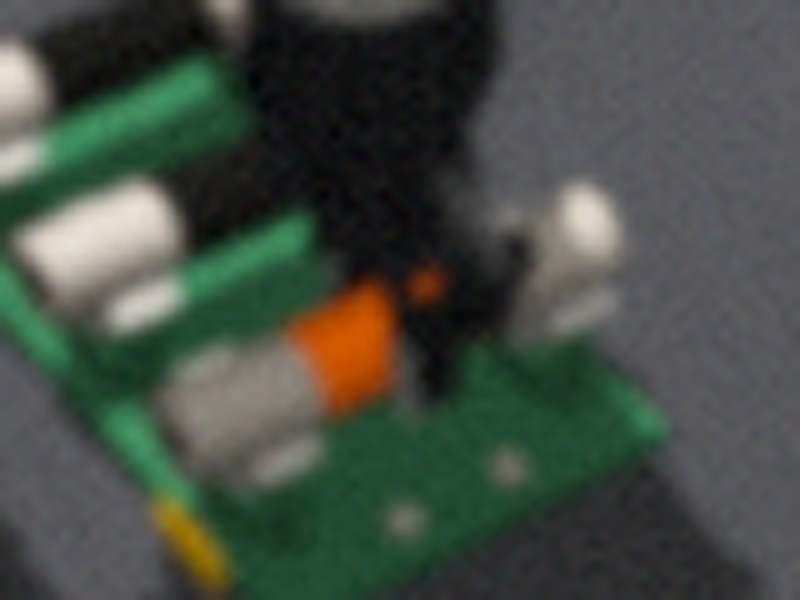

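View pics/side5o.png

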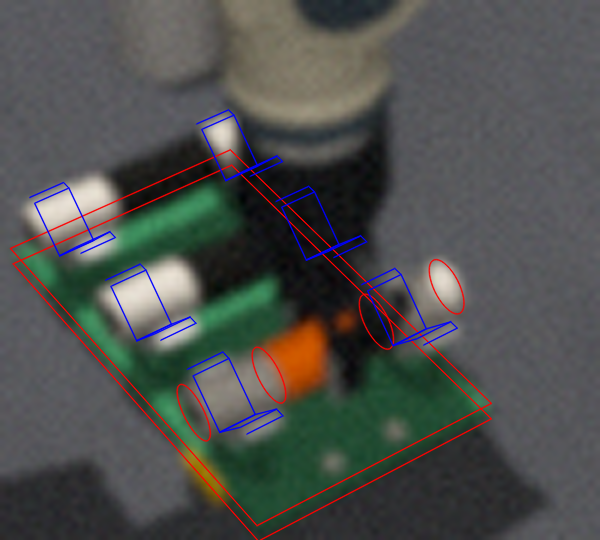

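```bash
python3 - <<'E'
from h import *
import pickle
C=pickle.load(open("cams.pkl","rb"))["side"]
p=[.5799,.1168,np.radians(16.85)]
t=np.linspace(0,2*np.pi,90)
f=lambda u:((u-[205,165]+.5)*10-.5).round(0)
for sx in(.08,-.08):
    u=f(proj(C,place(p,np.c_[0*t+sx,.016*np.cos(t),.0586+.016*np.sin(t)]))); print("end",sx,"u",u[:,0].min(),u[:,0].max(),"v",u[:,1].min(),u[:,1].max())
print("band",f(proj(C,place(p,[(-.034,-.0113,.0586+.0113)]))))
print(f(proj(C,place(p,[(.066,-.029,.059),(.044,-.029,.059),(-.044,-.029,.059),(-.066,-.029,.059)]))))
E
```

```text
end 0.08 u 565.0 623.0 v 183.0 273.0
end -0.08 u 145.0 200.0 v 390.0 484.0
band [[315. 370.]]
[[611. 295.]
 [555. 323.]
 [321. 441.]
 [261. 472.]]
```

Request:
arm_command(rows="10 0.05 0 0.05 0;10 0.1 0 0.05 0;10 0.1 0 0.05 0;10 0.1 0 0.05 0")

```text
time: 13.5
tcp_pos: [0.5799, 0.1168, 0.0507]
ee_rot: [-0.462, 3.098, 0.001]
wrist_force: [0.2, 0.6, 7.2]
width: 0.0296
```

```bash
python3 f.py 8
```

```text
t 13.9 Fjig mean [-0.82  1.03  7.4 ] sd [0.48 0.63 0.51] Mjig [ 0.165  0.189 -0.007] w 0.0297
t 13.9 tcp [0.5799 0.1168 0.0507] x-axis [-0.9564 -0.292  -0.0088] z-axis [ 0.0087  0.0017 -1.    ] F [-1.38  0.93  8.12] M [ 0.157  0.218 -0.011] w 0.0297 j6 [ 0.18  0.64  1.8   0.    0.69 -1.69]
dx dy dz cm [ 0.04 -0.17  0.01] twist 0.18
last P [0.57987 0.11678 0.0507 ]
```

Request:
arm_command(rows="10 0 0.01 0.05 0;10 0 0.01 0.12 0;10 0 0.01 0.12 0;10 0 0.01 0.12 0;10 0 0.01 0.12 0")

```text
time: 14.4
tcp_pos: [0.5799, 0.1168, 0.0506]
ee_rot: [-0.462, 3.098, 0.0]
wrist_force: [-5.5, -0.9, 16.3]
width: 0.0294
```

```bash
python3 f.py 8
```

```text
t 14.8 Fjig mean [-5.93  0.09 16.39] sd [0.43 0.61 0.69] Mjig [0.069 0.962 0.023] w 0.0299
t 14.8 tcp [0.5799 0.1168 0.0506] x-axis [-0.9564 -0.292  -0.0089] z-axis [ 0.0088  0.0016 -1.    ] F [-5.24 -1.4  17.07] M [-0.259  0.986 -0.017] w 0.0299 j6 [ 0.18  0.64  1.8  -0.    0.69 -1.69]
dx dy dz cm [ 0.05 -0.17  0.  ] twist 0.18
last P [0.57992 0.1168  0.05064]
```

Request:
arm_command(rows="10 0 0 0.06 0;10 0 0 0.06 0;10 0 0 0.06 0;10 0 0 0.06 0;10 0 0 0.06 0")

```text
time: 15.3
tcp_pos: [0.5799, 0.1168, 0.0507]
ee_rot: [-0.462, 3.099, 0.0]
wrist_force: [-3.8, -0.6, 11.5]
width: 0.0299
```

```bash
python3 f.py 10
```

```text
t 15.8 Fjig mean [-4.14  0.7  11.62] sd [0.27 0.45 0.51] Mjig [0.13  0.73  0.009] w 0.0303
t 15.8 tcp [0.5799 0.1168 0.0507] x-axis [-0.9564 -0.2918 -0.0088] z-axis [ 0.0087  0.0016 -1.    ] F [-3.73 -0.34 12.54] M [-0.086  0.739  0.013] w 0.0303 j6 [ 0.18  0.64  1.8   0.    0.69 -1.69]
dx dy dz cm [ 0.04 -0.17  0.01] twist 0.17
last P [0.57992 0.1168  0.05068]
```

Request:
arm_command(rows="10 0 0.01 0.085 0;10 0 0.01 0.085 0;10 0 0.01 0.085 0;10 0 0.01 0.085 0;10 0 0.01 0.085 0")

```text
time: 16.3
tcp_pos: [0.5799, 0.1168, 0.0507]
ee_rot: [-0.462, 3.098, 0.0]
wrist_force: [-5.0, -1.4, 13.7]
width: 0.0302
```

```bash
python3 f.py 20; python3 f.py 10
```

```text
t 17.3 Fjig mean [-4.93  0.36 13.38] sd [0.48 0.31 0.33] Mjig [0.046 0.811 0.031] w 0.0297
t 17.3 tcp [0.5799 0.1168 0.0506] x-axis [-0.9564 -0.2918 -0.0087] z-axis [ 0.0087  0.0015 -1.    ] F [-4.02 -0.61 13.02] M [-0.211  0.755  0.054] w 0.0297 j6 [ 0.18  0.64  1.8  -0.    0.69 -1.69]
dx dy dz cm [ 0.04 -0.18  0.  ] twist 0.17
last P [0.57991 0.11681 0.05066]
t 17.8 Fjig mean [-4.9   0.18 13.31] sd [0.47 0.5  0.53] Mjig [0.049 0.819 0.045] w 0.0303
t 17.8 tcp [0.5799 0.1168 0.0507] x-axis [-0.9564 -0.2918 -0.0088] z-axis [ 0.0087  0.0015 -1.    ] F [-4.39 -0.88 12.84] M [-0.167  0.755  0.11 ] w 0.0303 j6 [ 0.18  0.64  1.8  -0.    0.69 -1.69]
dx dy dz cm [ 0.04 -0.17  0.01] twist 0.17
last P [0.57992 0.11681 0.05066]
```

```bash
python3 -c "
from cell import bot
print(bot.job_done()); s=bot.read_state(); print(s['time'],s['wrist_force'],s['tcp_pos'],s['width'])"
```

```text
the job is handed in; nothing more can be done
None
the job is handed in; nothing more can be done
```

The orange roller is now in the empty right-hand (-y) cradle, and I handed the job in at about 18 s with the gripper still pressing it down. I gripped it across the orange band at 80 N. On the way down it touched the -y face about 2.6 mm high. I shifted it about 2.4 mm toward +y and lowered it in roughly 1 mm steps until it seated.

**Push:** it was steady over the last 1.5 s. The wrist force was about +13.3 N. Adding the roller's own weight of about 3.7 N, roughly 17 N rests on the V. While adjusting, the wrist force briefly reached about 17.6 N.

**Even sharing:** the net sideways force was about 0.2–0.4 N, within the sensor's free-air offset, so the two faces share the load about evenly.

**Seating:** the tool height was 50.7 mm, against 50.6 mm expected for a seated roller.

**Lengthwise:** the camera check put the roller centred to about 1 mm. The two cameras disagreed by about 5 mm on the jig's sideways position; touch agreed with the top camera.

**Remaining flaws:** about 5 N of lengthwise force stayed on the roller, and the tool is tilted about 0.5°. I could not remove either without losing the push.

**Other objects:** the spare rollers and tin looked undisturbed in the views I took around the jig. I did not recheck the shoe last at the end, but the arm's path stayed away from it.

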